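# Put the pair of aluminium tubes away in the stock tray

## Robot

A 7-joint arm with a two-finger parallel gripper is mounted at the origin on the work surface. World frame = base frame: x ahead of the robot, y to its left, z up, the work surface at z = 0. Lengths are in m, angles in rad, forces in N, time in s.
With the tool pointing down it reaches from about 0.4 to 0.85 m from the base axis. Payload 10.4 kg.
Tool frame: the origin (TCP) lies on the centre line of the jaws, within the pads' length; the fingertips stand r.finger_overhang ahead of it and the grasp point (between the pads) lies 5 mm behind it (r.finger_overhang is the distance from the TCP to the fingertips, in m); z points along the fingers, y is the line along which they close (so a half turn about z gives the same grasp; the last joint's range is limited). The gripper opens to 87 mm and grips with 3 to 60 N. Pads are 19 mm wide; open, the fingers measure 117 mm over their backs; the gripper's body (75 mm by 190 mm) begins 51 mm behind the grasp point.
Start: joints at [1.188, 0.332, -0.065, 1.46, 0.022, 1.35, -0.088], TCP at [0.22, -0.585, 0.237] pointing down, gripper open.
Joint ranges: [-2.6, 2.6], [-0.5, 2.12], [-1.47, 1.34], [0.16, 2.42], [-1.27, 4.41], [0.06, 2.06], [-2.6, 2.6]. Speed limits (rad/s): [2.22, 2.22, 2.79, 2.79, 3.14, 3.14, 3.14].

## Interface

Orientations are given as a unit quaternion [x, y, z, w].
In Python, from bench import read_state, viewer, r gives the robot as it stands.
- The arm moves only by the tool carry_out, never from a script. Its argument "moves" is a list of rows, each a list of 6 numbers: the shift along the tool's x, y, z in units of 40 mm (1.0 is 40 mm), then the turn, a rotation vector about the tool's x, y, z in units of 8 degrees (1.0 is 8 degrees). A call has 1 to 20 rows; each row shifts and turns the commanded pose from where the row before left it, along the tool's axes as they then stand; what a row does not reach is not made up. A row lasts 1/8 s, in which the tool goes at most 62.5 mm and 10.7 degrees, less where a joint would pass 70% of its speed; a pose out of reach is approached as far as the arm can. A call is refused whole if a number of a shift passes 1 or a number of a turn 1, either way. A call with a gripper value outside its range is refused whole. "fingers" is the finger opening in mm, from 0 to 87, set as the call begins (left out, the last holds). The fingers move at their own pace and stop on an object; "force" is the grip in N (left out, the last holds). Time passes only in rows, so rows that do not move let the fingers close. It gives the time, the measured TCP pose, the force, the opening and the grip force at its end, in the units of the state.
- read_state(): the state, without advancing time (a new reading comes with each control period).
- viewer.camera(name): name is "scene" or "top"; returns a dict with "pixels" (384x512x3 uint8, red, green, blue), "range_z" (384x512 float32, m along the optical axis (not along the pixel's ray), 0 where there is no reading), "fx", "fy", "cx", "cy" (pixels), "k1" (the pictures are not rectified: a ray, as slopes to the right and down, at radius r is drawn at 1 + k1 r^2 times it, then the intrinsics apply), "xyz" and "orientation" of the camera in the world. Camera axes: x right, y down, z forward; pixel columns grow to the right and rows downward; lengths in m; the calibration is good to about 2 mm. A picture is of the moment at which its call begins.
- r.close_job(): hands the job in; it is judged then, once.
The state is a dict: "time": time; "joint_positions": joint angles; "joint_vel": joint speeds; "joint_torque": joint torques, N m; "ee_pos": TCP position; "eef_rot": TCP orientation; "ft_force": force on the tool from outside, world axes, zero at the start; "torque": the same for the moment, N m; "width": finger opening in m; "grip_force": force on a finger pad.
Only numpy, scipy, OpenCV 4.12 (cv2) and the standard library are available. Lean on these libraries where they do the work, as an engineer would, in place of code of your own. Each camera call takes 0.05 s, during which the arm holds its last target. There are 200 camera calls.

## Task

Pick up the two square aluminium tubes together in one grasp and lay them, still side by side as a pair, flat and lengthwise on the floor of the open cardboard tray. Set them down rather than dropping them, let go, and leave the banded wooden battens where they are.

Things in the scene. Friction and masses are not known exactly. Their poses are not given: they have to be found in the camera images.
- bar_a: Silver square aluminium tube, 160 x 20 x 20 mm, 50 to 100 g, black at its open ends. Origin at its centre, x along its length, z up. It lies level beside bar_b, parallel to it with a gap of 1 to 3 mm (the pair is 41 to 43 mm wide), ends level within 6 mm; centre 30 mm and underside 20 mm above the bench.
- bar_b: The other tube of the pair, the same as bar_a, on its -y side. The pair bridges a fixed low wooden rest: two crosswise cleats, 20 mm high, centred 55 mm either side of the middle of the tubes, with lips at their ends 8 mm high and 32 mm from the pair's middle line. Nothing stands beside the middle of the pair.
- tray: Shallow open tray of brown cardboard, fixed to the bench, outside 220 mm (its x) by 150 mm (its y), 30 mm high, walls and floor 5 mm thick, empty. Origin at the centre of its underside, z up. A tube lying on its floor has its centre 15 mm above the bench.
- battens: Bystander of the same shape: two light wooden battens held together by two red bands, one body of 160 x 41 x 20 mm on another such rest. Origin at its centre, x along its length. Leave it alone.
There are look-alikes about, which are no part of the job. What is shaped like the bar_a but orange is not meant.

How it is judged:
By the outcome, as a careful person would: the job done as asked, in the order asked, and still so for the second after the job is handed in, with the robot touching nothing.
It also fails if it takes over 42 s, if anything falls off the work surface, if the arm or the gripper's body presses on something with over 40 N, if the wrist force passes 120 N, or if a joint passes its speed limit or range.

## Working session

There is one attempt and no reset: what is moved stays moved. The work goes in short steps, Python scripts to look and compute and a tool call to move; the robot and the scene stay as the last step left them, time stands still between calls to the robot, and variables do not carry over. Pictures are saved under pics/ and viewed, at most 10 in all, crops included, and the job is handed in when it is done.

Besides the shell and the picture viewer there is one more tool, called as a command line: name --pt "numbers of a row" for each row, then --argument value for the rest. carry_out: Moves the arm, as the interface text tells. Its arguments: {"type":"object","properties":{"moves":{"type":"array","items":{"type":"array","items":{"type":"number"}}},"fingers":{"type":"number"},"force":{"type":"number"}},"required":["moves"]}

```bash
mkdir -p pics; ls; cat > h.py <<'E'
import numpy as np, cv2
from scipy.spatial.transform import Rotation as R
from bench import read_state, viewer, r
def cloud(c):
    h,w=c["range_z"].shape
    v,u=np.mgrid[:h,:w].astype(np.float64)
    K=np.array([[c["fx"],0,c["cx"]],[0,c["fy"],c["cy"]],[0,0,1]])
    p=cv2.undistortPoints(np.stack([u.ravel(),v.ravel()],1)[:,None],K,np.array([c["k1"],0,0,0.]))[:,0]
    z=c["range_z"].ravel()
    P=np.c_[p*z[:,None],z]@R.from_quat(c["orientation"]).as_matrix().T+np.array(c["xyz"])
    P[z==0]=np.nan
    return P.reshape(h,w,3)
def save(n,img): cv2.imwrite("pics/"+n,np.ascontiguousarray(img[...,::-1]))
E
python3 - <<'E'
from h import *
for n in("top","scene"):
    c=viewer.camera(n); save(n+"0.png",c["pixels"]); np.savez(n+"0.npz",pix=c["pixels"],P=cloud(c)); print(n,c["xyz"],c["orientation"],c["k1"],c["fx"])
print(read_state(), r.finger_overhang)
E
```

```text
pics
top [0.38590686 0.07723631 1.40187891] [ 0.71333855 -0.69720838  0.04735527 -0.05297227] -0.13556263215870787 451.17351075740567
scene [1.14495828 0.96734776 0.73648013] [ 0.24139966  0.84197251 -0.46190043 -0.13948655] -0.039633180470442654 403.66860010583
{'time': 0.1, 'joint_positions': array([ 1.18840801,  0.33280796, -0.06468343,  1.46083141,  0.02159609,
        1.34986904, -0.08849536]), 'joint_vel': array([-0.00096422, -0.00166779, -0.00138762, -0.00274692,  0.00094333,
        0.00088644,  0.00176367]), 'joint_torque': array([ 1.91806714e-03, -6.24543357e+01,  2.47394125e-02, -3.90720606e+01,
       -6.15151925e-02,  3.66577122e-02,  3.28258227e-05]), 'ee_pos': array([ 0.21993012, -0.58469772,  0.23584625]), 'eef_rot': array([ 9.83861846e-01,  1.78928746e-01, -1.35916034e-04, -5.95021454e-04]), 'ft_force': array([-0.54989094,  0.1954093 , -0.23925003]), 'torque': array([-0.01054559, -0.00234462, -0.05227864]), 'grip_force': 0.0, 'width': 0.08726693942656331} 0.014
```

View pics/top0.png

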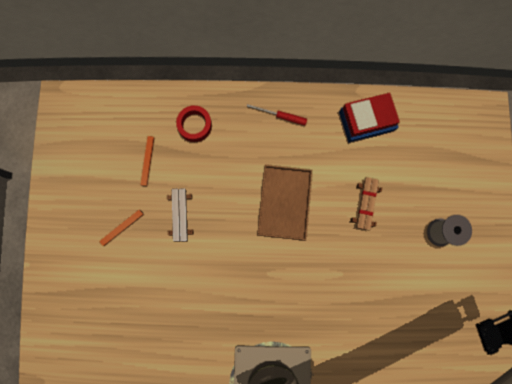

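View pics/scene0.png

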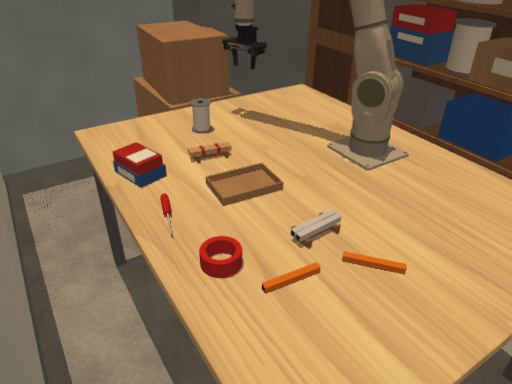

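Candidates in the top view are the silver pair at (180,215), orange tubes at (147,161) and (122,228), and banded battens at (367,204). The silver pair matches the description, and the tray is at (285,203). Next I measure both and check the pair in a close crop.

```bash
python3 - <<'E'
from h import *
d=np.load("top0.npz"); P=d["P"]; px=d["pix"]
save("crop1.png",np.hstack([cv2.resize(px[175:255,140:220],(400,400),interpolation=cv2.INTER_CUBIC),cv2.resize(px[155:255,235:335],(400,400),interpolation=cv2.INTER_CUBIC)]))
def rect(n,x,m):
    (cx,cy),s,a=cv2.minAreaRect(x[:,:2].astype(np.float32)*1000); b=cv2.boxPoints(((cx,cy),s,a))
    e=b[1]-b[0],b[2]-b[1]; l=max(e,key=np.linalg.norm)
    print(n,len(x),"c",cx,cy,"mean",x.mean(0),"size",s,"yaw",np.degrees(np.arctan2(l[1],l[0])),"z",np.percentile(x[:,2],[2,50,98]))
for f,bx,by in(("top0",0,0),("scene0",0,0)):
    d=np.load(f+".npz");P=d["P"];px=d["pix"].astype(int)
    if f=="top0": print("table z",np.nanmedian(P[250:300,150:220,2])); c=P[215,180]; t=P[203,285]; b=P[204,367]; print(c,t,b)
    near=lambda q,rad:np.hypot(P[...,0]-q[0],P[...,1]-q[1])<rad
    sat=px.max(-1)-px.min(-1)
    m=near(c,.12)&(P[...,2]>.032)&(P[...,2]<.06); rect(f+" pair",P[m],0)
    m=near(c,.12)&(P[...,2]>.028)&(P[...,2]<.06)&(sat<30); rect(f+" pairgrey",P[m],0)
    m=near(t,.16)&(P[...,2]>.018)&(P[...,2]<.05); rect(f+" tray",P[m],0)
    m=near(t,.05); print("floor",np.nanmedian(P[m][:,2]))
E
```

```text
table z 0.0003858086008052819
[0.50144066 0.28964655 0.04202967] [ 0.54947246 -0.03076732  0.00689921] [ 0.54822741 -0.2809827   0.03696181]
top0 pair 729 c 505.43963623046875 288.6529846191406 mean [0.50386211 0.29340393 0.0397785 ] size (159.49935913085938, 70.42286682128906) yaw 1.1568961 z [0.03316298 0.0397027  0.04572352]
top0 pairgrey 128 c 502.6104431152344 291.52740478515625 mean [0.474994   0.28593516 0.03852681] size (154.3001251220703, 40.09956741333008) yaw 2.751627 z [0.02919209 0.03899902 0.04598372]
top0 tray 442 c 552.5700073242188 -29.4669189453125 mean [ 0.55338117 -0.03336488  0.02889185] size (150.7371826171875, 221.6724853515625) yaw -4.759765 z [0.0190248  0.02940453 0.03516784]
floor 0.0050492922083063
scene0 pair 622 c 506.5257263183594 294.7333984375 mean [0.51168943 0.29785446 0.03962985] size (165.4438934326172, 46.743507385253906) yaw 4.3735414 z [0.03299401 0.04010756 0.04310158]
scene0 pairgrey 107 c 512.86083984375 314.1311950683594 mean [0.53059924 0.31239689 0.03226366] size (39.22001647949219, 156.21913146972656) yaw -10.261091 z [0.02827692 0.03204235 0.0381016 ]
scene0 tray 619 c 553.756103515625 -26.91937255859375 mean [ 0.55478121 -0.02314077  0.02581451] size (157.20018005371094, 223.3882293701172) yaw -4.6858735 z [0.01829681 0.02630732 0.03258389]
floor 0.005928621497632736
```

View pics/crop1.png

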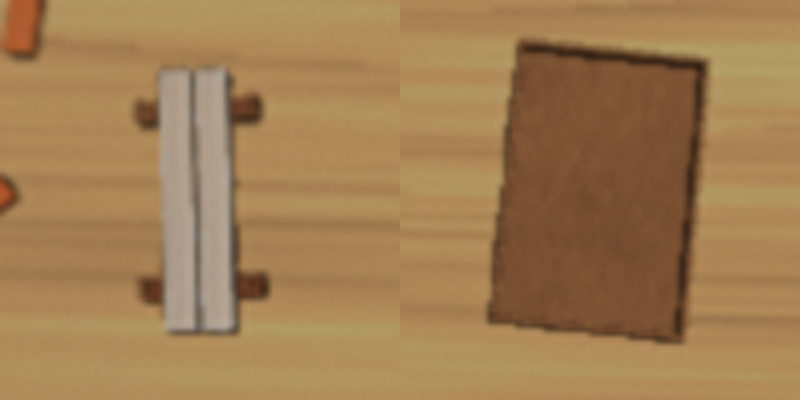

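The left crop shows two plain silver tubes side by side, with corners at about (160,70), (230,68), (238,330) and (166,332), on a rest with brown lips, so the choice is right. The right crop shows the empty tray, with corners at (118,40), (308,62), (285,342) and (88,322) in its own panel. I project these corners onto their height planes.

```bash
python3 - <<'E'
from h import *
c=viewer.camera("top"); K=np.array([[c["fx"],0,c["cx"]],[0,c["fy"],c["cy"]],[0,0,1]])
def proj(uv,z):
    p=cv2.undistortPoints(np.array(uv,float)[:,None],K,np.array([c["k1"],0,0,0.]))[:,0]
    d=np.c_[p,np.ones(len(p))]@R.from_quat(c["orientation"]).as_matrix().T; o=np.array(c["xyz"])
    return o+d*((z-o[2])/d[:,2])[:,None]
def rep(n,q):
    a=(q[0]+q[1]-q[2]-q[3])/2; w=(q[0]+q[3]-q[1]-q[2])/2
    print(n,"c",q.mean(0)*1000,"len",np.linalg.norm(a),"w",np.linalg.norm(w),"yaw",np.degrees(np.arctan2(a[1],a[0])), "wyaw",np.degrees(np.arctan2(w[1],w[0])))
pc=(np.array([(160,70),(230,68),(238,330),(166,332)])+.5)/5-.5+[140,175]
tc=(np.array([(118,40),(308,62),(285,342),(88,322)])+.5)/4-.5+[235,155]
rep("pair",proj(pc,.04)); rep("tray",proj(tc,.03))
# mask-based
px=c["pixels"].astype(int); sat=px.max(-1)-px.min(-1)
m=((sat<45)&(px.min(-1)>70)).astype(np.uint8); m[:180]=0;m[250:]=0;m[:,:160]=0;m[:,200:]=0
v,u=np.nonzero(m); q=proj(np.c_[u,v],.04)
(cx,cy),s,a=cv2.minAreaRect((q[:,:2]*1000).astype(np.float32)); print(len(q),cx,cy,s,a,"mean",q.mean(0))
w,V=np.linalg.eigh(np.cov(q[:,:2].T)); print("pca yaw",np.degrees(np.arctan2(V[1,1],V[0,1])),"extent",np.sqrt(12*w))
s=read_state(); print(R.from_quat(s["eef_rot"]).as_matrix().round(3),s["ee_pos"])
E
```

```text
pair c [503.33895941 292.3136055   40.        ] len 0.16005582210200509 w 0.04347946810024326 yaw 3.956649776109639 wyaw 93.03659815481619
tray c [549.39246802 -27.86750977  30.        ] len 0.21798592275361342 w 0.14922499163348998 yaw -4.670028358313802 wyaw 85.0165876963489
739 502.1822509765625 293.6273193359375 (160.4797821044922, 45.20800018310547) 4.118035316467285 mean [0.50192733 0.29271182 0.04      ]
pca yaw -175.7194254215503 extent [0.04299053 0.16053936]
[[ 0.936  0.352 -0.   ]
 [ 0.352 -0.936  0.001]
 [-0.    -0.001 -1.   ]] [ 0.21994481 -0.58471619  0.23595259]
```

carry_out --pt "0 0 0 0 0 1" --pt "0 0 0 0 0 1" --pt "0.8 -0.8 0 0 0 0" --pt "0.8 -0.8 0 0 0 0" --pt "0.8 -0.8 0 0 0 0" --pt "0.8 -0.8 0 0 0 0" --pt "0.8 -0.8 0 0 0 0" --pt "0.8 -0.8 0 0 0 0" --pt "0.8 -0.8 0 0 0 0" --pt "0.8 -0.8 0 0 0 0" --pt "0.8 -0.8 0 0 0 0" --pt "0.8 -0.8 0 0 0 0" --pt "0.6 -0.9 0 0 0 0" --pt "0 -0.9 0 0 0 0" --pt "0 -0.9 0 0 0 0" --pt "0 -0.9 0 0 0 0" --pt "0 -0.9 0 0 0 0" --pt "0 -0.9 0 0 0 0" --pt "0 -0.9 0 0 0 0" --fingers 87

```text
time: 2.52
ee_pos: [0.5166, 0.0139, 0.2364]
eef_rot: [0.999, 0.04, -0.0, 0.0]
ft_force: [0.4, 0.1, 0.2]
width: 0.0866
grip_force: 0.0
```

carry_out --pt "0.2 -0.9 0 0 0 0.06" --pt "0 -0.9 0 0 0 0" --pt "0 -0.9 0 0 0 0" --pt "0 -0.9 0 0 0 0" --pt "0 -0.9 0 0 0 0" --pt "0 -0.9 0 0 0 0" --pt "0 -0.9 0 0 0 0" --pt "0 -0.7 0 0 0 0" --pt "0 0 0.9 0 0 0" --pt "0 0 0.9 0 0 0" --pt "0 0 0.9 0 0 0" --pt "0 0 0.3 0 0 0" --pt "0 0 0 0 0 0" --pt "0 0 0 0 0 0"

```text
time: 4.28
ee_pos: [0.5051, 0.2933, 0.1181]
eef_rot: [0.999, 0.036, 0.001, -0.0]
ft_force: [0.9, 0.1, -0.2]
width: 0.087
grip_force: 0.0
```

```bash
python3 - <<'E'
from h import *
s=read_state(); print(s["ee_pos"],s["eef_rot"])
c=viewer.camera("scene"); P=cloud(c)
t=s["ee_pos"]; Rm=R.from_quat(s["eef_rot"]).as_matrix()
# overlay TCP-projected axes on tube-top plane
K=np.array([[c["fx"],0,c["cx"]],[0,c["fy"],c["cy"]],[0,0,1]])
Rc=R.from_quat(c["orientation"]).as_matrix().T
im=c["pixels"].copy(); u0,v0=268,190
im=cv2.resize(im[v0:v0+75,u0:u0+100],(800,600),interpolation=cv2.INTER_CUBIC)
def px(w):
    q=Rc@(np.array(w)-c["xyz"]); p=cv2.projectPoints(q[None],np.zeros(3),np.zeros(3),K,np.array([c["k1"],0,0,0.]))[0].ravel()
    return tuple(int(x) for x in ((p-[u0,v0])+.5)*8-.5)
g=np.array([t[0],t[1],.04]); X=Rm[:,0]; Y=Rm[:,1]
b=[px(g+sx*.08*X+sy*.021*Y) for sx,sy in((1,1),(1,-1),(-1,-1),(-1,1))]
cv2.polylines(im,[np.array(b)],True,(0,255,0),1)
save("near1.png",im)
E
```

```text
[0.50512336 0.29329417 0.11808594] [ 9.99348496e-01  3.60750680e-02  9.76650159e-04 -4.67091140e-04]
```

View pics/near1.png

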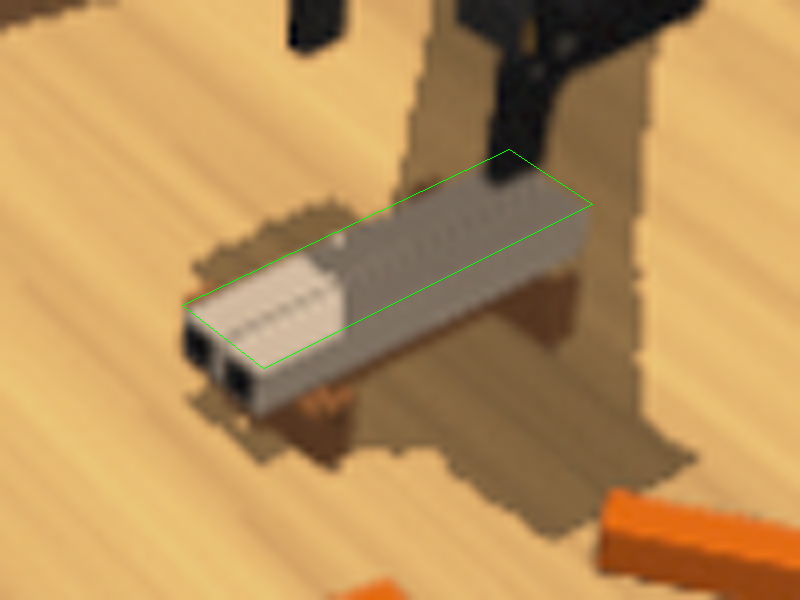

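The overlay, drawn from the TCP pose, lies on the tops of both tubes, with near end corners at (185,305) and (264,368), so the alignment is good. I descend and grip high enough that the fingertips will clear the tray floor.

carry_out --pt "0 0 0.6 0 0 0" --pt "0 0 0.6 0 0 0" --pt "0 0 0.5 0 0 0" --pt "0 0 0.3 0 0 0" --pt "0 0 0 0 0 0" --pt "0 0 0 0 0 0"

```text
time: 5.08
ee_pos: [0.5049, 0.2931, 0.0373]
eef_rot: [0.999, 0.036, 0.001, -0.0]
ft_force: [-0.7, -0.3, -0.3]
width: 0.0871
grip_force: 0.0
```

carry_out --pt "0 0 0 0 0 0" --pt "0 0 0 0 0 0" --pt "0 0 0 0 0 0" --pt "0 0 0 0 0 0" --pt "0 0 0 0 0 0" --pt "0 0 0 0 0 0" --pt "0 0 0 0 0 0" --pt "0 0 0 0 0 0" --pt "0 0 0 0 0 0" --pt "0 0 0 0 0 0" --fingers 30 --force 35

```text
time: 6.32
ee_pos: [0.5044, 0.2927, 0.0365]
eef_rot: [0.999, 0.036, 0.0, 0.0]
ft_force: [-0.1, 0.7, -0.3]
width: 0.0401
grip_force: 35.0
```

carry_out --pt "0 0 -0.2 0 0 0" --pt "0 0 -0.3 0 0 0" --pt "0 0 -0.4 0 0 0" --pt "0 0 -0.5 0 0 0" --pt "0 0 -0.5 0 0 0" --pt "0 0 -0.4 0 0 0" --pt "0 0 -0.2 0 0 0" --pt "0 0 0 0 0 0"

```text
time: 7.32
ee_pos: [0.5046, 0.2927, 0.1369]
eef_rot: [0.999, 0.036, 0.0, -0.0]
ft_force: [0.1, 0.6, -1.6]
width: 0.0395
grip_force: 35.0
```

```bash
python3 - <<'E'
from h import *
s=read_state(); print(s["ee_pos"],s["eef_rot"],s["width"],s["ft_force"])
c=viewer.camera("scene"); save("lift1.png",cv2.resize(c["pixels"][150:270,240:400],(800,600),interpolation=cv2.INTER_CUBIC))
X=R.from_quat(s["eef_rot"]).as_matrix()[:,0]; y0=np.degrees(np.arctan2(X[1],X[0]))
d=np.array([.5505,-.028])-s["ee_pos"][:2]; ty=-4.7
print("yaw",y0,"turn units",(y0-ty)/8)
a=np.radians(ty); print("after turn, units x,y:",(d@[np.cos(a),np.sin(a)])/.04,(d@[np.sin(a),-np.cos(a)])/.04)
E
```

```text
[0.50459899 0.29273886 0.13692266] [ 9.99351174e-01  3.60155545e-02  3.31573842e-04 -3.12751403e-05] 0.03954503946766597 [ 0.08137492  0.64257002 -1.64749211]
yaw 4.127970775568926 turn units 1.1034963469461156
after turn, units x,y: 1.8006882702893061 7.897481953573969
```

View pics/lift1.png

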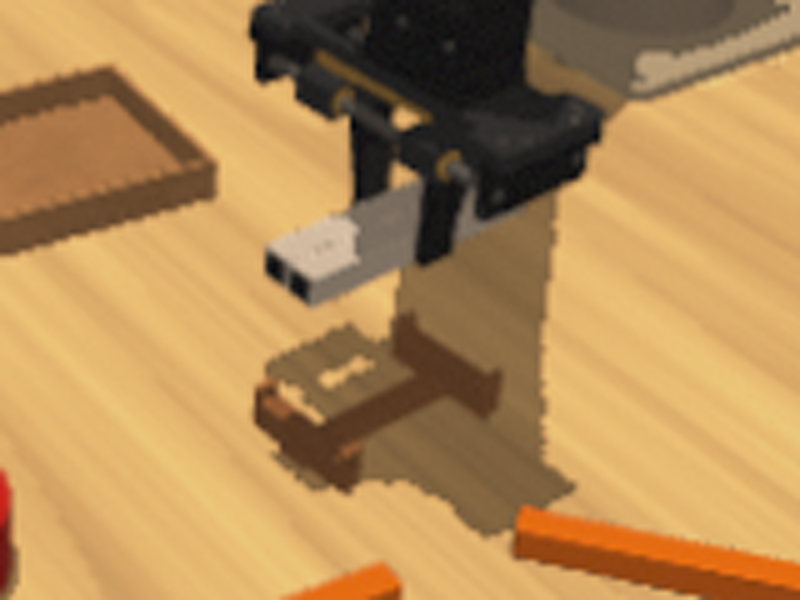

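Both tubes hang level between the fingers, with their open ends at (275,265) and (303,285), clear of the empty rest at (370,430). I turn them and carry them gently over the tray.

carry_out --pt "0 0 0 0 0 0.3" --pt "0 0 0 0 0 0.5" --pt "0 0 0 0 0 0.3" --pt "0.1 0.2 0 0 0 0" --pt "0.1 0.4 0 0 0 0" --pt "0.1 0.5 0 0 0 0" --pt "0.1 0.6 0 0 0 0" --pt "0.2 0.6 0 0 0 0" --pt "0.2 0.6 0 0 0 0" --pt "0.2 0.7 0 0 0 0" --pt "0.1 0.7 0 0 0 0" --pt "0.1 0.7 0 0 0 0" --pt "0.1 0.6 0 0 0 0" --pt "0.1 0.6 0 0 0 0" --pt "0.1 0.5 0 0 0 0" --pt "0.1 0.5 0 0 0 0" --pt "0.1 0.4 0 0 0 0" --pt "0.1 0.3 0 0 0 0" --pt "0 0 0 0 0 0" --pt "0 0 0 0 0 0"

```text
time: 9.88
ee_pos: [0.5504, -0.0272, 0.1365]
eef_rot: [0.999, -0.04, -0.0, -0.0]
ft_force: [-0.4, -0.4, -1.3]
width: 0.0397
grip_force: 35.0
```

```bash
python3 - <<'E'
from h import *
s=read_state(); print(s["ee_pos"],s["eef_rot"],s["width"],s["grip_force"],s["ft_force"])
c=viewer.camera("scene"); save("over1.png",cv2.resize(c["pixels"][90:228,164:348],(800,600),interpolation=cv2.INTER_CUBIC))
P=cloud(c); px=c["pixels"].astype(int)
M=R.from_quat(s["eef_rot"]).as_matrix(); L=(P-s["ee_pos"])@M
m=(abs(L[...,0])<.11)&(abs(L[...,1])<.035)&(L[...,2]>-.006)&(L[...,2]<.03)&(px.max(-1)-px.min(-1)<40)&(abs(L[...,0])>.02)
l=L[m]; print(len(l),"tube x ext",np.percentile(l[:,0],[1,99]),"z",np.percentile(l[:,2],[2,50,98]))
for lo in(-.08,-.05,.02,.05):
    k=l[(l[:,0]>lo)&(l[:,0]<lo+.03)]
    if len(k): print(lo,len(k),"z min/max",np.percentile(k[:,2],[5,30,95]))
X=M[:,0]; print("yaw",np.degrees(np.arctan2(X[1],X[0])))
E
```

```text
[ 0.55042051 -0.02724548  0.13653025] [ 9.99190976e-01 -4.02162349e-02 -2.90558805e-05 -2.16185847e-04] 0.03966354652175867 34.99967694282532 [-0.39428377 -0.4346962  -1.30568511]
246 tube x ext [-0.07230499  0.08221886] z [-0.00570342  0.00202599  0.01374476]
-0.08 55 z min/max [-0.00535701 -0.00403221  0.01030649]
-0.05 68 z min/max [-0.00564132 -0.00421221  0.01254657]
0.02 66 z min/max [-0.00532731 -0.0033377   0.01182983]
0.05 37 z min/max [-1.03772110e-05  2.64142946e-03  1.34005663e-02]
yaw -4.60968337995123
```

View pics/over1.png

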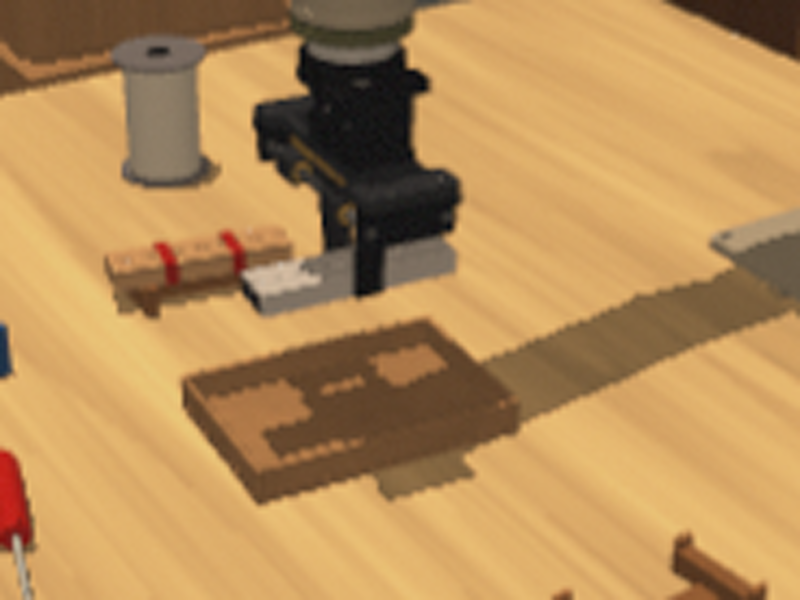

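The pair is over the tray's middle at (350,410), held by both fingers and parallel to the tray. I lower it.

carry_out --pt "0 0 0.3 0 0 0" --pt "0 0 0.5 0 0 0" --pt "0 0 0.5 0 0 0" --pt "0 0 0.5 0 0 0" --pt "0 0 0.4 0 0 0" --pt "0 0 0.2 0 0 0" --pt "0 0 0.1 0 0 0" --pt "0 0 0.1 0 0 0" --pt "0 0 0.05 0 0 0" --pt "0 0 0 0 0 0" --pt "0 0 0 0 0 0"

```text
time: 11.3
ee_pos: [0.5507, -0.0281, 0.0308]
eef_rot: [0.999, -0.041, 0.0, 0.0]
ft_force: [0.8, -0.1, -1.3]
width: 0.0394
grip_force: 35.0
```

carry_out --pt "0 0 0.04 0 0 0" --pt "0 0 0.03 0 0 0" --pt "0 0 0 0 0 0" --pt "0 0 0 0 0 0"

```text
time: 11.8
ee_pos: [0.5505, -0.0281, 0.0277]
eef_rot: [0.999, -0.041, 0.0, 0.0]
ft_force: [-0.0, -0.1, -1.9]
width: 0.0396
grip_force: 35.0
```

carry_out --pt "0 0 0.04 0 0 0" --pt "0 0 0.04 0 0 0" --pt "0 0 0 0 0 0" --pt "0 0 0 0 0 0"

```text
time: 12.3
ee_pos: [0.5505, -0.0281, 0.0245]
eef_rot: [0.999, -0.041, 0.0, 0.0]
ft_force: [0.1, -0.9, -1.0]
width: 0.0393
grip_force: 35.0
```

carry_out --pt "0 0 0.03 0 0 0" --pt "0 0 0 0 0 0" --pt "0 0 0 0 0 0"

```text
time: 12.68
ee_pos: [0.5505, -0.0281, 0.0233]
eef_rot: [0.999, -0.041, 0.0, 0.0]
ft_force: [1.5, 1.3, -2.0]
width: 0.0397
grip_force: 35.0
```

carry_out --pt "0 0 0.03 0 0 0" --pt "0 0 0 0 0 0" --pt "0 0 0 0 0 0"

```text
time: 13.05
ee_pos: [0.5505, -0.0281, 0.0221]
eef_rot: [0.999, -0.041, -0.0, 0.0]
ft_force: [0.0, -0.1, -1.6]
width: 0.0397
grip_force: 35.0
```

carry_out --pt "0 0 0.02 0 0 0" --pt "0 0 0 0 0 0" --pt "0 0 0 0 0 0"

```text
time: 13.42
ee_pos: [0.5506, -0.0281, 0.0215]
eef_rot: [0.999, -0.041, 0.0, 0.0]
ft_force: [-0.2, -0.7, 2.3]
width: 0.0397
grip_force: 35.0
```

```bash
python3 - <<'E'
from h import *
s=read_state(); print(s["ee_pos"],s["ft_force"],s["torque"])
c=viewer.camera("scene"); save("down1.png",cv2.resize(c["pixels"][135:225,190:310],(800,600),interpolation=cv2.INTER_CUBIC))
E
```

```text
[ 0.55058814 -0.02810059  0.0215148 ] [-0.15409607 -0.74667327  2.32592501] [-0.01006997  0.20067122  0.03522115]
```

View pics/down1.png

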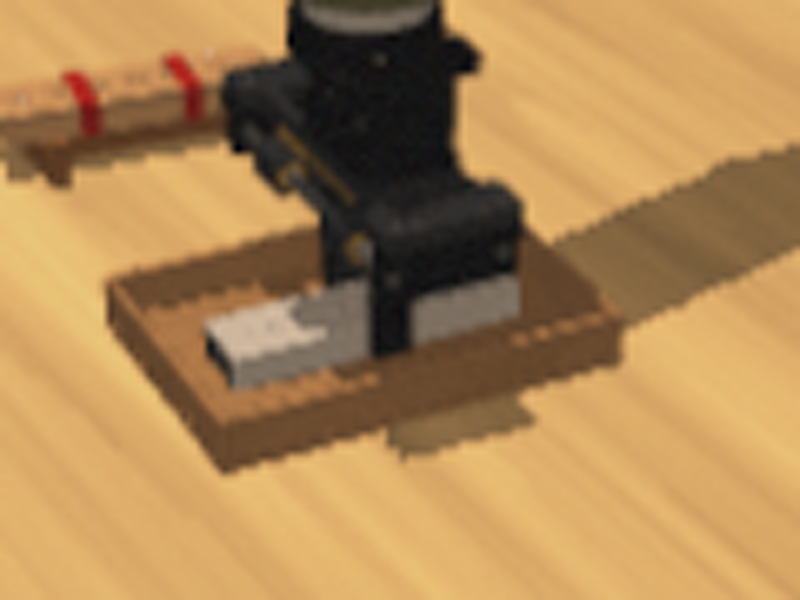

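Contact is made: the vertical force has changed sign, and the pair lies inside the tray with its front end at (230,355). I press slightly further to seat it, then release gently.

carry_out --pt "0 0 0.01 0 0 0" --pt "0 0 0 0 0 0" --pt "0 0 0 0 0 0" --force 8

```text
time: 13.85
ee_pos: [0.5506, -0.0281, 0.0215]
eef_rot: [0.999, -0.041, 0.0, 0.0]
ft_force: [-3.8, -0.4, 7.1]
width: 0.0401
grip_force: 8.0
```

carry_out --pt "0 0 0 0 0 0" --pt "0 0 0 0 0 0" --pt "0 0 0 0 0 0" --pt "0 0 0 0 0 0" --pt "0 0 0 0 0 0" --pt "0 0 0 0 0 0" --fingers 60

```text
time: 14.6
ee_pos: [0.5505, -0.0281, 0.021]
eef_rot: [0.999, -0.041, 0.0, 0.0]
ft_force: [-0.0, 0.8, 0.1]
width: 0.0599
grip_force: 0.0
```

carry_out --pt "0 0 -0.2 0 0 0" --pt "0 0 -0.4 0 0 0" --pt "0 0 -0.7 0 0 0" --pt "0 0 -0.9 0 0 0" --pt "0 0 -0.9 0 0 0" --pt "0 0 -0.9 0 0 0" --pt "0 -0.9 -0.4 0 0 0" --pt "0 -0.9 0 0 0 0" --pt "0 -0.9 0 0 0 0" --pt "0 -0.9 0 0 0 0" --pt "0 -0.9 0 0 0 0" --pt "0 -0.9 0 0 0 0" --pt "0 0 0 0 0 0" --pt "0 0 0 0 0 0"

```text
time: 16.35
ee_pos: [0.5682, 0.1866, 0.1976]
eef_rot: [0.999, -0.041, 0.0, 0.0]
ft_force: [1.2, -0.0, 0.4]
width: 0.06
grip_force: 0.0
```

```bash
python3 - <<'E'
from h import *
s=read_state(); print(s["time"],s["ee_pos"],s["ft_force"])
c=viewer.camera("scene"); A=cv2.resize(c["pixels"][135:225,190:310],(400,300),interpolation=cv2.INTER_CUBIC)
t=viewer.camera("top"); B=cv2.resize(t["pixels"][155:255,235:335],(400,400),interpolation=cv2.INTER_CUBIC)
save("end1.png",np.hstack([np.vstack([A,np.zeros((100,400,3),np.uint8)]),B]))
P=cloud(t); a=np.radians(-4.7); X=np.array([np.cos(a),np.sin(a)]); Y=np.array([-X[1],X[0]])
L=P[...,:2]-[.5505,-.028]; lx,ly=L@X,L@Y
m=(abs(lx)<.07)&(abs(ly)<.015); print("top z by x",[np.nanmedian(P[...,2][m&(abs(lx-k)<.015)]).round(4) for k in(-.06,-.03,0,.03,.06)])
E
```

```text
16.35 [0.56818245 0.18655504 0.19763839] [ 1.23746786 -0.02068684  0.3611604 ]
top z by x [np.float64(0.0255), np.float64(0.0258), np.float64(0.0252), np.float64(0.0246), np.float64(0.0249)]
```

View pics/end1.png

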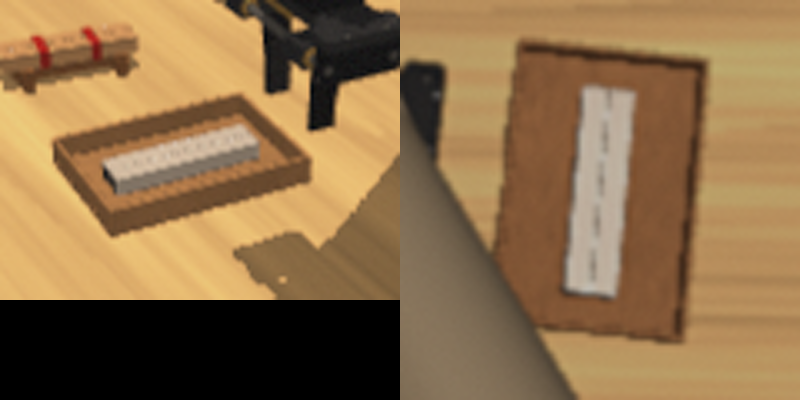

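The pair lies flat and lengthwise in the tray, centred at about (600,190) in the right panel, with tops at 25 mm along its length. The battens are undisturbed and the gripper is clear, so I hand the job in.

```bash
python3 -c "
from bench import r
print(r.close_job())"
```

```text
the job is handed in; nothing more can be done
None
```

I picked up both aluminium tubes in one grasp and set them down as a pair, flat and lengthwise on the tray floor; I then released them without touching the battens and handed the job in at about 16 s, with no verdict returned.

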